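Lock the carry handle onto the lazy susan

TASK

Put the carry handle back on the lazy susan: slide its tube down over the spindle in the middle of the turntable until it sits on the hub and, pressing only lightly, turn it until the spring button pops out through the hole. Then give it a short upward tug to make sure the button holds it, let it sit fully down again and let go. Never force it, and leave the jars and the other things where they stand.

Things in the scene. Friction and masses are not known exactly. Their poses are not given: they have to be found in the camera images.
- post: Carry handle of the lazy susan, standing upright on the shelf, 0.2 to 0.34 kg: aluminium tube (20 flats, 45 mm outside, 39 mm bore, wall 3 mm, open below) 124 mm long, a 6 mm black collar, then a pine cross grip 90 long, 26 wide, 34 high, 130 to 164 mm up. Origin: centre of the tube's lower end; z up the tube; the grip runs along y, fingers close on its 26 mm along x.
- hole (a point): Centre of the one hole in the tube's wall, for the spring button: on the tube's +x side, 21 mm from its axis, 34 mm above its lower end. The hole is 11.4 mm wide at the bore (14 mm outside) and reaches from 25 to 43 mm above the lower end. Axes as post. It starts facing world +x to within 0.9 rad.
- grip (a point): Point inside the pine cross grip of the carry handle, 154 mm above the tube's lower end (10 mm below the grip's top): a good place for the TCP. Axes as post.
- base: The lazy susan's round grey bearing base, 190 mm across, fixed; origin centre of its underside, z up, +x is world +x to within 0.3 rad. On it a wooden tray, 300 mm across, top 37 mm up, turns round a fixed grey hub 60 mm across, top 45 mm up, that carries the fixed spindle. The button stands out roughly along base +x: up to 0.7 rad to either side, not measured, to be seen or felt for.
- hub (a point): Centre of the hub's flat top, 45 mm above the shelf, on the spindle's axis: the tube's lower end rests on it when the handle is fully down. Axes as base.
- spindle_tip (a point): Tip of the fixed upright spindle, grey plastic, 37 mm diameter, 62 mm above the hub; its top 12 mm taper to 25 mm. The tube's bore has 1 mm of room all round.
- button (a joint): Spring button: 0 out, 0.0078 m fully in, 0.004 to 0.007 behind the tube's wall. 10.8 mm wide, 28 to 42 mm above the hub, reaching 25.5 mm from the axis; ramp on top, square below. Pushing the tube down (5 to 12 N) presses it in. It pops out if the hole faces it within about 0.12 rad and the tube is under 3 mm off the hub; then the tube turns about 0.12 rad each way and lifts 3 mm.
- jar1: A squat glass jar with black twist cap, 56 mm diameter, 56 mm high, standing on the tray; origin centre of its underside. A bystander.
- jar2: A second squat glass jar with black twist cap, 56 mm diameter, 56 mm high, standing on the tray; origin centre of its underside. A bystander.
- jar3: A third squat glass jar with black twist cap, 56 mm diameter, 56 mm high, standing on the tray; origin centre of its underside. A bystander.
- jar4: A fourth squat glass jar with black twist cap, 56 mm diameter, 56 mm high, standing on the tray; origin centre of its underside. A bystander.
- mortar: White ceramic mortar, 112 mm across, 64 mm high, its pestle leaning in it up to about 135 mm high; origin centre of its underside. A bystander on the shelf; it, the funnel and the carry handle may stand in one another's places.
- funnel: Small green plastic funnel standing on its mouth, 84 mm across, 85 mm high; origin centre of its mouth. A bystander.
- strainer: Steel tea strainer, bowl 72 mm across, 26 mm high, with a wire handle reaching 125 mm along its +y; origin centre of its underside. A bystander.

How it is judged:
By the outcome, as a careful person would: the job done as asked, in the order asked, and still so for the second after the job is handed in, with the robot touching nothing.
It also fails if it takes over 64 s, if anything falls off the work surface, if the arm or the gripper's body presses on something with over 40 N, if the wrist force passes 120 N, or if a joint passes its speed limit or range.

ROBOT

A 6-joint arm with a two-finger parallel gripper is mounted at the origin on the work surface. World frame = base frame: x ahead of the robot, y to its left, z up, the work surface at z = 0. Lengths are in mm, angles in rad, forces in N, time in s.
With the tool pointing down it reaches from about 325 to 925 mm from the base axis. Payload 3.1 kg.
Tool frame: the origin (TCP) lies between the finger pads, 19 mm behind the fingertips; this is the grasp point; z points along the fingers, y is the line along which they close (so a half turn about z gives the same grasp; the last joint's range is limited). The gripper opens to 85 mm and grips with 20 to 120 N. Pads are 22 mm wide; open, the fingers measure 114 mm over their backs; the gripper's body (76 mm by 85 mm) begins 54 mm behind the grasp point. The pads swing forward as they close: fully open they stand 13 mm farther back than shut.
Start: joints at [1.166, 0.217, 1.613, -0, 1.311, -0.112], TCP at [180.378, 598.417, 250] pointing down, gripper open.
Joint ranges: [-2.75, 2.75], [-0.78, 2.1], [0.31, 2.55], [-1.13, 4.27], [0.13, 2.63], [-2.58, 2.58]. Speed limits (rad/s): [2.79, 2.79, 3.14, 3.14, 3.14, 3.14].

INTERFACE

Orientations are given as a rotation vector (axis times angle).
In Python, from station import ctrl, eyes gives the robot as it stands.
- The arm moves only by the shell command python3 -m pendant 'ROWS' [FORCE]. ROWS is JSON, a list of rows, each a list of 5 numbers: the shift along the world's x, y, z in cm, then the turn about the world's z in degrees, then the closure, from 0 (fully open) to 1 (shut). In form: [[tx, ty, tz, roll, fingers], ...]. A call has 1 to 10 rows; each row is the pose to reach, as a shift and turn from the pose commanded when the call began; what a row does not reach only later rows make up. A row lasts 1/10 s, in which the tool goes at most 50 mm and 8.59 degrees, less where a joint would pass 70% of its speed; a pose out of reach is approached as far as the arm can. A call with a gripper value outside its range is refused whole. The fingers move at their own pace and stop on an object; FORCE is the grip in N (left out, the last holds). Time passes only in rows, so rows that repeat a pose let the fingers close. It gives the time, the measured TCP pose, the force, the opening and the grip force at its end, in the units of the state.
- ctrl.state(): the state, without advancing time (a new reading comes with each control period).
- eyes.snapshot(name): name is "side" or "top"; returns the picture (480x640x3 uint8, red, green, blue); there is no depth.
- eyes.camera_model(name): a dict with "fx", "fy", "cx", "cy" (pixels), "T" (4x4, takes a point from camera to world coordinates). Camera axes: x right, y down, z forward; pixel columns grow to the right and rows downward; lengths in mm; the calibration is good to about 2 mm. A picture is of the moment at which its call begins. camera_model takes no time and is no camera call.
- ctrl.sign_off(): hands the job in; it is judged then, once.
Trained networks look in the newest picture that a camera, given by its name, has taken for a name from the list of things; names that differ only in an ending like _2 or _b are one class to them, and where a whole thing is asked for, a point or a joint stands for the part that bears it (a point fixed in the world has none). Each returns a list of dicts, best first, with "conf" (0 to 1); they miss things now and then, are a little off and sometimes report something else, mostly with a low value. They report only what shows in the picture. A call takes as long as a camera call.
- eyes.find_in(camera, label): "at" ([column, row] in pixels, amid what is visible of it).
- eyes.spot_point(camera, label): "at" ([column, row] in pixels: a listed point, or the origin of a listed thing).
The state is a dict: "clock": time; "qpos": joint angles; "qvel": joint speeds; "tau": joint torques, N m; "ee_pos": TCP position; "eef_rot": TCP orientation; "contact_force": force on the tool from outside, world axes, zero at the start; "torque": the same for the moment, N m; "width": finger opening in mm; "grip_force": force on a finger pad.
Only numpy, scipy, OpenCV 4.12 (cv2) and the standard library are available. Lean on these libraries where they do the work, as an engineer would, in place of code of your own. Each camera call takes 0.05 s, during which the arm holds its last target. There are 200 camera calls.

## Working session

There is one attempt and no reset: what is moved stays moved. The work goes in short steps, Python scripts to look and compute and a shell command to move; the robot and the scene stay as the last step left them, time stands still between calls to the robot, and variables do not carry over. Pictures are saved under pics/ and viewed, at most 10 in all, crops included, and the job is handed in when it is done.

```bash
mkdir -p pics
cat > h.py <<'E'
import numpy as np,cv2
from station import ctrl,eyes
def ray(c,uv):
    m=eyes.camera_model(c);T=np.array(m["T"])
    d=T[:3,:3]@np.array([(uv[0]-m["cx"])/m["fx"],(uv[1]-m["cy"])/m["fy"],1.]);return T[:3,3],d/np.linalg.norm(d)
def tri(uvs,uvt):
    (a,d),(b,e)=ray("side",uvs),ray("top",uvt)
    s,t=np.linalg.lstsq(np.c_[d,-e],b-a,rcond=None)[0]
    p,q=a+s*d,b+t*e
    return (p+q)/2,np.linalg.norm(p-q)
def proj(c,p):
    m=eyes.camera_model(c);T=np.array(m["T"]);q=T[:3,:3].T@(np.array(p)-T[:3,3]);return [m["fx"]*q[0]/q[2]+m["cx"],m["fy"]*q[1]/q[2]+m["cy"]]
def onz(c,uv,z):
    a,d=ray(c,uv);return a+d*(z-a[2])/d[2]
E
python3 - <<'E'
from h import *
np.set_printoptions(precision=1,suppress=True)
for c in("side","top"):
    im=eyes.snapshot(c);cv2.imwrite(f"pics/{c}0.png",im[:,:,::-1]);print(c,np.array(eyes.camera_model(c)["T"]))
for l in("grip","post","hole","hub","spindle_tip","base"):
    r={c:eyes.spot_point(c,l) for c in("side","top")}
    for c in r:print(l,c,[(np.round(k["at"],1).tolist(),round(k["conf"],2)) for k in r[c][:3]])
    if r["side"] and r["top"]:print("  ",*tri(r["side"][0]["at"],r["top"][0]["at"]))
for c in("side","top"): print("button",c,eyes.find_in(c,"button")[:2])
print(ctrl.state())
E
```

```text
side [[   0.9   -0.2    0.4    9. ]
 [  -0.4   -0.4    0.8 -958. ]
 [   0.    -0.9   -0.5  720.1]
 [   0.     0.     0.     1. ]]
top [[   0.    -1.     0.1  407.9]
 [  -1.    -0.    -0.    35.4]
 [   0.    -0.1   -1.  1228.3]
 [   0.     0.     0.     1. ]]
grip side [([425.0, 271.6], 0.92)]
grip top [([319.1, 231.7], 0.4)]
   [636.6 -33.6  38.2] 207.94859901374062
post side [([420.6, 335.4], 0.7), ([203.4, 226.7], 0.23)]
post top [([419.6, 210.6], 0.8), ([284.0, 201.2], 0.43)]
   [ 614.  -228.8   -1.5] 6.754118316079594
hole side [([422.9, 316.5], 0.88), ([418.9, 335.4], 0.49)]
hole top [([421.5, 202.5], 0.63)]
   [ 623.7 -222.9   39.8] 1.238008046642271
hub side [([335.0, 244.9], 0.92)]
hub top [([285.2, 210.4], 0.93)]
   [600.9 110.2  43.4] 3.608876724747138
spindle_tip side [([338.1, 221.1], 0.61)]
spindle_tip top [([286.7, 205.7], 0.73), ([284.3, 208.0], 0.6)]
   [601.5 102.  112.5] 1.2182343502125847
base side [([335.9, 262.1], 0.78)]
base top [([286.1, 211.1], 0.8)]
   [606.8 111.5  -8.1] 5.392716605072649
button side []
button top []
{'clock': 0.8, 'qpos': array([ 1.2,  0.2,  1.6, -0. ,  1.3, -0.1]), 'qvel': array([ 0.,  0.,  0., -0., -0.,  0.]), 'tau': array([  0. , -39.7, -30.4,  -0. ,   0. ,   0. ]), 'ee_pos': array([180.4, 598.4, 250. ]), 'eef_rot': array([0.5, 3.1, 0. ]), 'contact_force': array([-0.1, -0.1,  0. ]), 'torque': array([-0.,  0.,  0.]), 'grip_force': 0.0, 'width': 85.51291827240188}
```

View pics/side0.png

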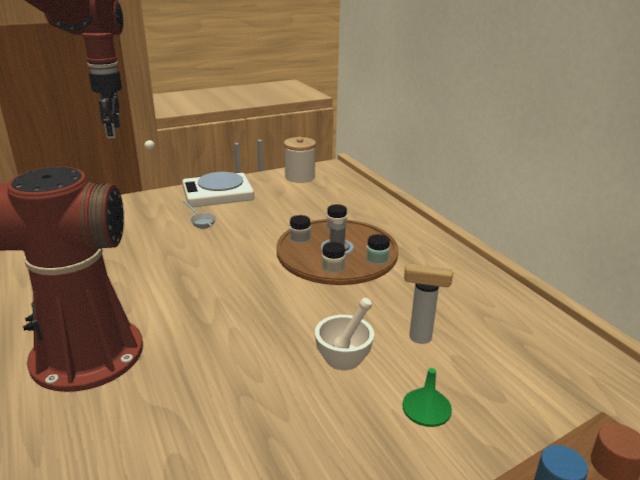

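View pics/top0.png

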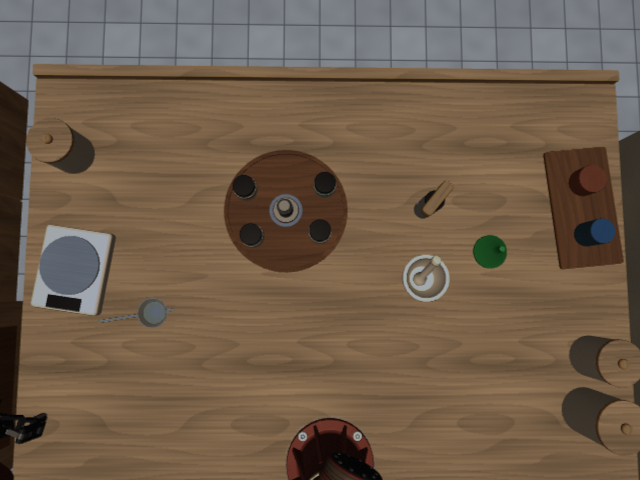

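The side view shows the handle at (424,310) with its grip at (428,276), and the spindle at (337,235) among four jars. The top view shows the grip at (437,198), running lower-left to upper-right, and the spindle at (286,208). Next I'll enlarge these areas to get the yaws and find the button.

Run:
```python
from h import *
s=cv2.imread("pics/side0.png");t=cv2.imread("pics/top0.png")
def cr(im,x,y,w=50,h=37):return cv2.resize(im[y-h:y+h,x-w:x+w],(400,300),interpolation=cv2.INTER_CUBIC)
cv2.imwrite("pics/crop0.png",np.vstack([np.hstack([cr(t,437,198,40,30),cr(s,425,305)]),np.hstack([cr(t,286,208,30,22),cr(s,337,235,30,22)])]))
```

```text
(no output)
```

View pics/crop0.png

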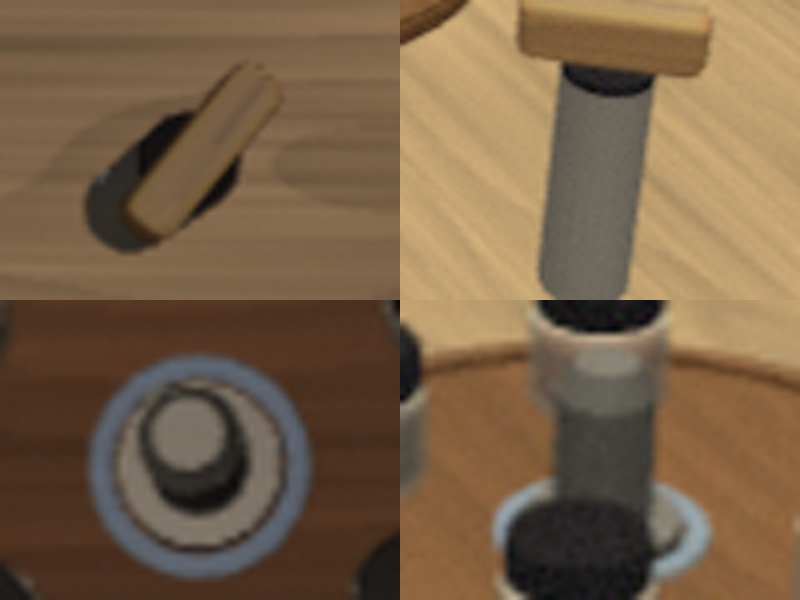

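Run:
```python
from h import *
np.set_printoptions(precision=1,suppress=True)
c=np.array([onz("top",(397+a/5,168+b/5),164) for a,b in((128,205),(165,238),(283,97),(245,62))])
v=(c[3]+c[2]-c[0]-c[1])[:2];print("grip",c.mean(0),"len",np.linalg.norm(v)/2,np.linalg.norm(c[1]-c[0]),"yaw of -y axis",np.arctan2(v[1],v[0]),"post yaw",np.arctan2(v[1],v[0])+np.pi/2)
print("tip",onz("top",(284.1,206.4),107),onz("side",(338.2,222.3),107),tri((338.2,222.3),(284.1,206.4)))
print("hub",onz("top",(285.5,210.8),45))
# grip center top vs side: side z-profile
p=c.mean(0);print(proj("side",p),proj("side",[p[0],p[1],0]),proj("side",[p[0],p[1],130]))
f=eyes.find_in("top","grip");print(f[:2]); print(eyes.find_in("side","post")[:1])
print(eyes.find_in("side","button")[:2], eyes.find_in("side","base")[:1])
for n in("jar1","mortar","funnel"):
    print(n,[onz("top",k["at"],30)[:2] for k in eyes.find_in("top",n)[:4]])
import scipy.spatial.transform as S
R=S.Rotation.from_rotvec(ctrl.state()["eef_rot"]).as_matrix();print(R)
```

```text
grip [ 611.7 -233.   164. ] len 82.87714702564563 21.6094248772795 yaw of -y axis -0.6980010494065845 post yaw 0.8727952773883121
tip [601.4 108.1 107. ] [603.4 106.  107. ] (array([602.8, 107.5, 106.3]), np.float64(2.7019618562072134))
hub [601.4 108.6  45. ]
[np.float64(427.8239060400085), np.float64(267.5830504272032)] [np.float64(419.31353252034245), np.float64(336.5390858874855)] [np.float64(425.95916692161217), np.float64(282.69225996720456)]
[{'at': [429.2, 201.6], 'conf': 0.8}]
[{'at': [425.8, 293.5], 'conf': 0.9}]
[] [{'at': [345.5, 255.4], 'conf': 0.92}]
jar1 [array([550.1,  26.7]), array([541. , 183.3]), array([667.8,   9.7]), array([667.2, 205. ])]
mortar [array([ 443.2, -234.2])]
funnel [array([ 504.1, -395.6])]
[[-1.   0.3  0. ]
 [ 0.3  1.  -0. ]
 [-0.  -0.  -1. ]]
```

```bash
python3 -m pendant '[[2.2,-4.2,0,-3,0],[4.4,-8.4,0,-6,0],[6.6,-12.6,0,-9,0],[8.8,-16.8,0,-12,0],[11,-21,0,-15,0],[13.2,-25.2,0,-18,0],[15.4,-29.4,0,-21,0],[17.6,-33.6,0,-23.2,0],[19.8,-37.8,0,-23.2,0],[22,-42,0,-23.2,0]]' 40; python3 -m pendant '[[2.1,-4.1,0,0,0],[4.2,-8.2,0,0,0],[6.3,-12.3,0,0,0],[8.4,-16.4,0,0,0],[10.5,-20.5,0,0,0],[12.6,-24.6,0,0,0],[14.7,-28.7,0,0,0],[16.8,-32.8,0,0,0],[18.9,-36.9,0,0,0],[21.2,-41.1,0,0,0]]'
python3 - <<'E'
from h import *
s=ctrl.state();R=cv2.Rodrigues(s["eef_rot"])[0];print(s["clock"],s["ee_pos"],s["qpos"],"tool y yaw",np.degrees(np.arctan2(R[1,1],R[0,1])))
t=eyes.snapshot("top")[:,:,::-1];a=eyes.snapshot("side")[:,:,::-1]
def cr(im,x,y,w=50,h=50):return cv2.resize(im[y-h:y+h,x-w:x+w],(400,400),interpolation=cv2.INTER_CUBIC)
cv2.imwrite("pics/c1.png",np.hstack([cr(t,437,198,40,40),cr(a,425,265)]))
E
```

```text
clock: 2.15
ee_pos: [401.0, 176.7, 250.5]
eef_rot: [1.073, 2.951, 0.002]
contact_force: [1.0, 0.2, 0.5]
width: 85.2
grip_force: 0.0
clock: 3.15
ee_pos: [612.9, -234.3, 250.0]
eef_rot: [1.074, 2.952, 0.0]
contact_force: [0.0, 0.5, 0.7]
width: 85.5
grip_force: 0.0
3.15 [ 612.92626848 -234.3362877   250.01451545] [-4.72150740e-01  2.81825401e-01  1.53456985e+00  2.25440423e-04
  1.32517106e+00 -1.34506611e+00] tool y yaw 50.01122546286227
```

View pics/c1.png

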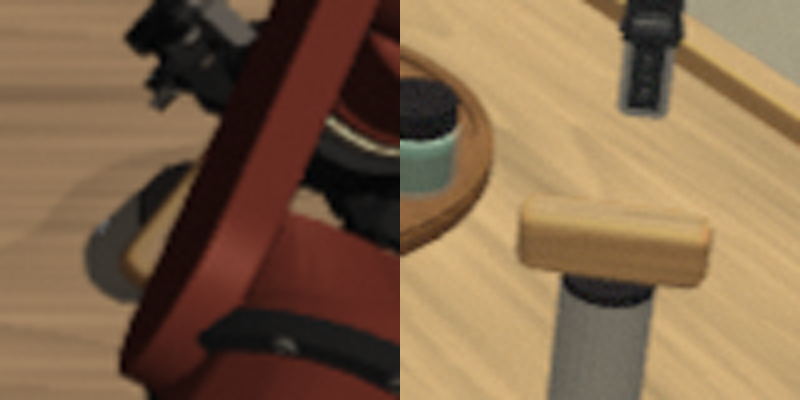

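The gripper is above the grip and aligned with it. Next I'll descend and close.

```bash
python3 -m pendant '[[-0.1,0.1,-4,0,0],[-0.1,0.1,-7.5,0,0],[-0.1,0.1,-9.6,0,0],[-0.1,0.1,-9.6,0,0.3],[-0.1,0.1,-9.6,0,0.6],[-0.1,0.1,-9.6,0,1],[-0.1,0.1,-9.6,0,1],[-0.1,0.1,-9.6,0,1],[-0.1,0.1,-9.6,0,1],[-0.1,0.1,-9.6,0,1]]' 60; python3 -m pendant '[[0,0,0,0,1],[0,0,0,0,1],[0,0,0.5,0,1],[0,0,2,0,1],[0,0,2,0,1]]'
python3 - <<'E'
from h import *
s=ctrl.state();print(s)
t=eyes.snapshot("top")[:,:,::-1];a=eyes.snapshot("side")[:,:,::-1]
def cr(im,x,y,w=50,h=50):return cv2.resize(im[y-h:y+h,x-w:x+w],(400,400),interpolation=cv2.INTER_CUBIC)
cv2.imwrite("pics/c2.png",np.hstack([cr(t,437,198,40,40),cr(a,425,285)]))
E
```

```text
clock: 4.25
ee_pos: [612.8, -232.5, 156.8]
eef_rot: [1.072, 2.948, -0.001]
contact_force: [-0.5, -0.4, 6.3]
width: 25.3
grip_force: 59.9
clock: 4.75
ee_pos: [612.6, -232.1, 176.4]
eef_rot: [1.072, 2.949, -0.0]
contact_force: [-0.3, -0.3, -1.1]
width: 25.0
grip_force: 59.0
{'clock': 4.75, 'qpos': array([-4.69256343e-01,  3.43585718e-01,  1.59966058e+00,  1.49188187e-04,
        1.19456824e+00, -1.34246842e+00]), 'qvel': array([-0.00087581,  0.01091365,  0.00580579, -0.00091719, -0.02645544,
        0.00110568]), 'tau': array([ 7.39651057e-02, -4.28511250e+01, -2.78527218e+01, -2.30229554e-03,
        3.15044951e-01,  3.44334667e-04]), 'ee_pos': array([ 612.57567201, -232.06650482,  176.40126562]), 'eef_rot': array([ 1.07247270e+00,  2.94885558e+00, -4.96055618e-04]), 'contact_force': array([-0.27297439, -0.32533736, -1.10415985]), 'torque': array([-0.05849373, -0.01439509, -0.03612609]), 'grip_force': 59.02059495449066, 'width': 24.969311199929393}
```

View pics/c2.png

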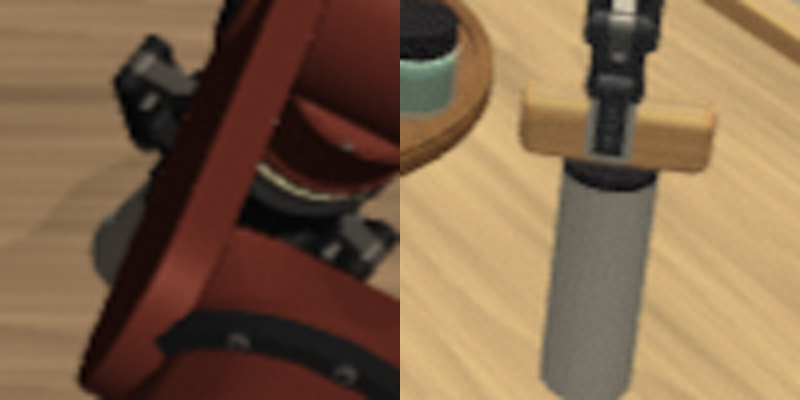

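Grasped and lifted; the side crop shows the tube hanging straight. Next I'll raise it above the jars and carry it over the spindle.

```bash
python3 -m pendant '[[0,0,4.5,0,1],[0,0,9,0,1],[0,0,12,0,1],[-0.15,4.8,12.5,0,1],[-0.3,9.6,12.5,0,1],[-0.45,14.4,12.5,0,1],[-0.6,19.2,12.5,0,1],[-0.75,24,12.5,0,1],[-0.9,28.8,12.5,0,1],[-1,32.5,12.5,0,1]]'; python3 -m pendant '[[0,1.4,0,0,1],[0,1.4,0,0,1],[0,1.4,0,0,1],[0,1.4,0,0,1]]'
python3 - <<'E'
from h import *
np.set_printoptions(precision=2,suppress=True)
s=ctrl.state();print(s["ee_pos"],s["contact_force"],s["torque"])
p=s["ee_pos"]
t=eyes.snapshot("top")[:,:,::-1];a=eyes.snapshot("side")[:,:,::-1]
print("hole",eyes.spot_point("side","hole")[:2],eyes.spot_point("side","post")[:1],eyes.spot_point("side","spindle_tip")[:1])
print("exp bottom side",proj("side",[p[0],p[1],p[2]-156]),"tip",proj("side",[602,107.5,107]),"top",proj("top",[p[0],p[1],p[2]-156]))
def cr(im,x,y,w=50,h=50):return cv2.resize(im[y-h:y+h,x-w:x+w],(600 if w>40 else 400,)*2,interpolation=cv2.INTER_CUBIC)[:600]
cv2.imwrite("pics/c3.png",cv2.resize(a[160:260,290:390],(600,600),interpolation=cv2.INTER_CUBIC))
cv2.imwrite("pics/full_top.png",t)
E
```

```text
clock: 5.85
ee_pos: [600.4, 96.3, 298.2]
eef_rot: [-1.071, -2.952, -0.001]
contact_force: [0.0, 1.3, -1.8]
width: 25.1
grip_force: 59.7
clock: 6.25
ee_pos: [601.5, 105.7, 298.7]
eef_rot: [-1.077, -2.951, 0.002]
contact_force: [0.4, -0.5, -1.8]
width: 25.0
grip_force: 59.6
[601.5  105.68 298.68] [ 0.39 -0.52 -1.82] [-0.05  0.01 -0.02]
hole [{'at': [340.2, 192.6], 'conf': 0.71}] [{'at': [338.2, 206.1], 'conf': 0.69}] [{'at': [338.5, 219.2], 'conf': 0.95}]
exp bottom side [np.float64(337.9925699236019), np.float64(209.11113261025423)] tip [np.float64(337.3758409256558), np.float64(222.16035176123944)] top [np.float64(284.1547351295277), np.float64(203.62240242962298)]
```

View pics/c3.png

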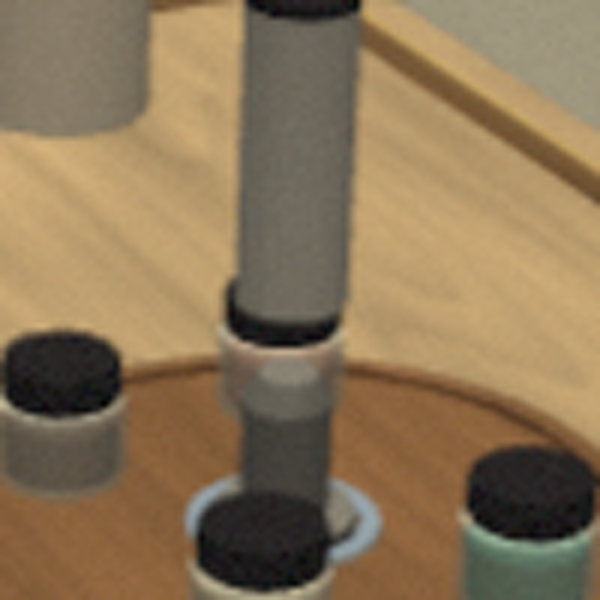

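Run:
```python
import cv2
t=cv2.imread("pics/full_top.png");cv2.imwrite("pics/c4.png",cv2.resize(t[160:260,230:340],(660,600),interpolation=cv2.INTER_CUBIC))
```

```text
(no output)
```

View pics/c4.png

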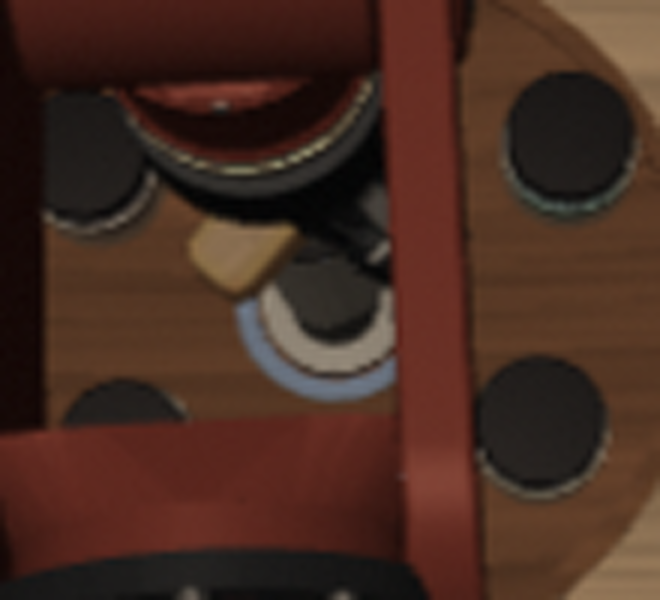

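```bash
python3 -m pendant '[[0.05,0.2,-1.5,0,1],[0.05,0.2,-2.8,0,1],[0.05,0.2,-3.1,0,1],[0.05,0.2,-3.4,0,1],[0.05,0.2,-3.7,0,1],[0.05,0.2,-4.0,0,1],[0.05,0.2,-4.2,0,1],[0.05,0.2,-4.4,0,1],[0.05,0.2,-4.4,0,1]]'
```

```text
clock: 7.4
ee_pos: [601.8, 109.4, 254.8]
eef_rot: [-1.074, -2.952, 0.0]
contact_force: [-0.1, 0.2, -1.5]
width: 25.2
grip_force: 59.7
```

```bash
python3 -m pendant '[[0,0,-0.2,0,1],[0,0,-0.4,0,1],[0,0,-0.6,0,1],[0,0,-0.8,0,1],[0,0,-0.8,0,1]]'; python3 -m pendant '[[0,0,-0.2,0,1],[0,0,-0.4,0,1],[0,0,-0.6,0,1],[0,0,-0.6,0,1]]'
```

```text
clock: 7.9
ee_pos: [602.2, 109.5, 246.8]
eef_rot: [1.074, 2.952, 0.001]
contact_force: [1.1, 0.5, -2.3]
width: 25.0
grip_force: 59.7
clock: 8.3
ee_pos: [602.8, 109.7, 241.8]
eef_rot: [1.073, 2.95, 0.003]
contact_force: [2.6, 1.8, 1.2]
width: 24.9
grip_force: 59.9
```

```bash
python3 -m pendant '[[0,0,-0.2,0,1],[0,0,-0.4,0,1],[0,0,-0.4,0,1]]'; python3 -m pendant '[[0,0,-0.2,0,1],[0,0,-0.4,0,1],[0,0,-0.4,0,1]]';python3 -c "
from h import *
print(ctrl.state())"
```

```text
clock: 8.6
ee_pos: [602.8, 109.8, 237.5]
eef_rot: [1.073, 2.95, 0.003]
contact_force: [3.1, 1.7, 1.4]
width: 25.1
grip_force: 60.2
clock: 8.9
ee_pos: [602.8, 109.7, 233.5]
eef_rot: [1.073, 2.95, 0.002]
contact_force: [3.3, 2.1, 3.0]
width: 25.0
grip_force: 60.4
{'clock': 8.9, 'qpos': array([ 6.52603324e-02,  2.03464402e-01,  1.66102045e+00,  5.02103454e-04,
        1.27453264e+00, -8.07908910e-01]), 'qvel': array([-1.08901350e-03, -5.46267058e-04, -2.84358452e-04, -4.24227234e-03,
        5.87426916e-03,  4.40361220e-05]), 'tau': array([-9.27829519e-01, -3.56327641e+01, -2.54852057e+01, -8.89912359e-01,
        1.85159314e+00, -2.95141244e-04]), 'ee_pos': array([602.75072051, 109.67851914, 233.50907729]), 'eef_rot': array([1.07321843e+00, 2.95028941e+00, 2.31676361e-03]), 'contact_force': array([3.26804049, 2.13989373, 3.01151257]), 'torque': array([ 0.76955379, -1.27604433,  0.01261635]), 'grip_force': 60.392462611198425, 'width': 25.04450753798815}
```

```bash
python3 -m pendant '[[0.1,0.05,-0.2,0,1],[0.1,0.05,-0.4,0,1],[0.1,0.05,-0.6,0,1],[0.1,0.05,-0.6,0,1]]'; python3 -m pendant '[[0,0,-0.2,0,1],[0,0,-0.4,0,1],[0,0,-0.6,0,1],[0,0,-0.6,0,1]]'; python3 -m pendant '[[0,0,-0.2,0,1],[0,0,-0.4,0,1],[0,0,-0.6,0,1],[0,0,-0.6,0,1]]'
```

```text
clock: 9.3
ee_pos: [602.4, 109.8, 225.4]
eef_rot: [-1.073, -2.951, 0.001]
contact_force: [4.7, 1.8, -1.7]
width: 25.0
grip_force: 59.9
clock: 9.7
ee_pos: [602.6, 109.8, 220.3]
eef_rot: [-1.074, -2.952, 0.001]
contact_force: [4.3, 1.9, -2.3]
width: 25.1
grip_force: 59.8
clock: 10.1
ee_pos: [602.6, 109.8, 214.5]
eef_rot: [-1.074, -2.952, 0.001]
contact_force: [3.3, 3.2, -0.8]
width: 25.2
grip_force: 59.8
```

```bash
python3 -m pendant '[[0,0,-0.2,0,1],[0,0,-0.4,0,1],[0,0,-0.6,0,1],[0,0,-0.8,0,1],[0,0,-0.8,0,1]]'; python3 -m pendant '[[0,0,-0.1,0,1],[0,0,-0.2,0,1],[0,0,-0.3,0,1],[0,0,-0.3,0,1]]'
```

```text
clock: 10.6
ee_pos: [602.6, 109.8, 206.4]
eef_rot: [-1.074, -2.952, 0.001]
contact_force: [4.5, 1.5, -2.2]
width: 25.6
grip_force: 59.8
clock: 11.0
ee_pos: [602.8, 109.8, 203.8]
eef_rot: [1.074, 2.952, -0.001]
contact_force: [4.7, 1.2, 0.1]
width: 25.1
grip_force: 59.9
```

```bash
python3 -m pendant '[[0,0,-0.1,0,1],[0,0,-0.2,0,1],[0,0,-0.2,0,1]]'; python3 -m pendant '[[0,0,-0.1,0,1],[0,0,-0.1,0,1],[0,0,-0.1,0,1]]'
```

```text
clock: 11.3
ee_pos: [602.8, 109.8, 201.8]
eef_rot: [1.074, 2.952, -0.0]
contact_force: [5.3, 1.7, -1.1]
width: 25.0
grip_force: 59.8
clock: 11.6
ee_pos: [603.0, 109.8, 201.8]
eef_rot: [1.074, 2.952, -0.0]
contact_force: [2.7, 1.8, 4.7]
width: 25.0
grip_force: 60.5
```

```bash
cat > st.py <<'E'
from h import *
np.set_printoptions(precision=2,suppress=True)
s=ctrl.state();R=cv2.Rodrigues(s["eef_rot"])[0];print("yaw",np.degrees(np.arctan2(R[1,1],R[0,1])),"Mz",s["torque"],"F",s["contact_force"],"q6tau",s["tau"][5],"p",s["ee_pos"],s["clock"])
E
python3 st.py; python3 -m pendant '[[0,0,0,-2,1],[0,0,0,-4,1],[0,0,0,-6,1],[0,0,0,-8,1],[0,0,0,-8,1]]'>/dev/null; python3 st.py
```

```text
yaw 50.02714277519205 Mz [ 0.44 -0.88 -0.02] F [2.75 1.77 4.73] q6tau 0.016510747955180705 p [603.04 109.77 201.75] 11.6
yaw 42.023329349625406 Mz [ 0.74 -1.1   0.01] F [4.2  2.31 3.19] q6tau 0.10442818282172084 p [603.43 110.42 201.74] 12.1
```

```bash
for i in 1; do python3 -m pendant '[[0,0,0,-2,1],[0,0,0,-4,1],[0,0,0,-6,1],[0,0,0,-8,1],[0,0,0,-8,1]]'>/dev/null; python3 st.py; done;  python3 -m pendant '[[0,0,0,-2,1],[0,0,0,-4,1],[0,0,0,-6,1],[0,0,0,-6,1]]'>/dev/null; python3 st.py
```

```text
yaw 34.04547652368076 Mz [ 0.59 -0.82  0.05] F [2.22 1.91 4.58] q6tau 0.11453241342678666 p [602.86 109.97 201.74] 12.6
yaw 28.1464756451529 Mz [ 0.7  -0.92  0.38] F [2.14 2.74 4.68] q6tau 0.47895675525069237 p [602.88 110.38 201.72] 13.0
```

Yaw torque rises at 28°, so the button has probably popped out and the tube is against the hole's edge. I'll back off to centre and check.

```bash
python3 -m pendant '[[0,0,0,2,1],[0,0,0,4,1],[0,0,0,6,1],[0,0,0,6,1]]'>/dev/null; python3 st.py;  python3 -m pendant '[[0,0,0.1,0,1],[0,0,0.2,0,1],[0,0,0.3,0,1],[0,0,0.3,0,1]]'>/dev/null; python3 st.py; python3 -m pendant '[[0,0,0.1,0,1],[0,0,0.2,0,1],[0,0,0.2,0,1]]'>/dev/null; python3 st.py
```

```text
yaw 34.120503604324185 Mz [ 0.4  -0.77  0.03] F [1.83 1.8  4.96] q6tau -0.05366686382330954 p [602.79 109.55 201.72] 13.4
yaw 34.03947345189551 Mz [ 0.44 -1.57  0.01] F [ 4.7   0.94 -3.2 ] q6tau 0.010508499399293214 p [602.45 109.7  202.22] 13.8
yaw 34.04015107626711 Mz [ 0.44 -1.55 -0.01] F [ 4.69  2.23 -4.35] q6tau 0.014514329668600112 p [602.46 109.73 204.01] 14.1
```

```bash
python3 -m pendant '[[0,0,0.1,0,1],[0,0,0.2,0,1],[0,0,0.2,0,1]]'>/dev/null; python3 st.py; python3 -m pendant '[[0,0,0.1,0,1],[0,0,0.1,0,1]]'>/dev/null; python3 st.py
```

```text
yaw 34.03648335186844 Mz [ 0.5  -1.93  0.04] F [ 6.56  1.21 -7.56] q6tau 0.01813759678043425 p [602.3  109.74 204.97] 14.4
yaw 34.038271979341964 Mz [ 0.6  -2.16  0.06] F [  7.75   1.29 -10.16] q6tau 0.02041848551016301 p [602.17 109.79 205.07] 14.6
```

The tube stops 3.3 mm up and the force keeps rising, so the button holds. I'll tug a little harder, then lower it.

```bash
python3 -m pendant '[[0,0,0.15,0,1],[0,0,0.3,0,1],[0,0,0.3,0,1]]'>/dev/null; python3 st.py; python3 -m pendant '[[0,0,-0.3,0,1],[0,0,-0.5,0,1],[0,0,-0.7,0,1],[0,0,-0.9,0,1],[0,0,-1.05,0,1],[0,0,-1.1,0,1],[0,0,-1.1,0,1]]'>/dev/null; python3 st.py
```

```text
yaw 34.03784878860614 Mz [ 0.55 -2.66  0.08] F [ 10.07   2.27 -17.58] q6tau 0.028638539370149374 p [601.44 109.63 205.45] 14.9
yaw 34.0321887141335 Mz [ 0.04 -0.19  0.06] F [0.75 0.96 4.91] q6tau 0.002716118178796023 p [602.45 109.64 201.85] 15.6
```

```bash
python3 -m pendant '[[0,0,0,0,0.7],[0,0,0,0,0.4],[0,0,0,0,0],[0,0,0,0,0],[0,0,0,0,0],[0,0,0,0,0]]'; python3 -m pendant '[[0,0,1,0,0],[0,0,3,0,0],[0,0,6,0,0],[0,0,10,0,0],[-4,0,14,0,0],[-8,0,16,0,0],[-12,0,16,0,0],[-16,0,16,0,0],[-16,0,16,0,0]]'
python3 - <<'E'
from h import *
t=eyes.snapshot("top")[:,:,::-1];a=eyes.snapshot("side")[:,:,::-1]
cv2.imwrite("pics/c5.png",np.hstack([cv2.resize(t[110:310,210:510],(400,267)),cv2.resize(a[140:290,260:485],(400,267))]))
print(eyes.spot_point("side","grip")[:1],proj("side",[602,109,199]))
for n in("jar1","mortar","funnel"):
    print(n,[onz("top",k["at"],30)[:2].round() for k in eyes.find_in("top",n)[:4]])
E
```

```text
clock: 16.2
ee_pos: [602.5, 109.8, 200.5]
eef_rot: [-1.474, -2.773, 0.001]
contact_force: [0.6, 0.4, 0.3]
width: 85.1
grip_force: 0.0
clock: 17.1
ee_pos: [438.8, 110.2, 361.7]
eef_rot: [-1.473, -2.775, 0.0]
contact_force: [-0.2, -0.3, 0.4]
width: 85.1
grip_force: 0.0
[{'at': [333.0, 185.4], 'conf': 0.59}] [np.float64(338.22778283221686), np.float64(186.71998982971948)]
jar1 [array([659., 202.]), array([557.,  23.]), array([664.,   6.]), array([558., 186.])]
mortar [array([ 438., -233.])]
funnel [array([552.,  30.]), array([670.,   9.])]
```

View pics/c5.png

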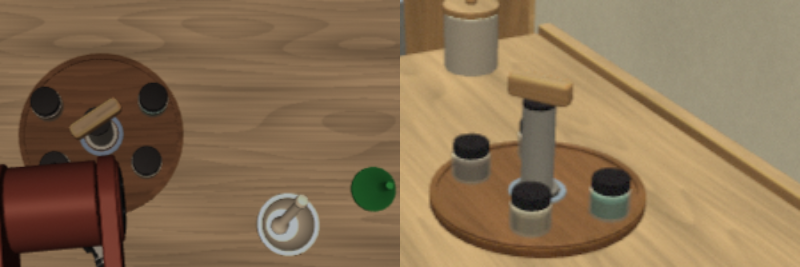

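The handle stands upright and fully down on the hub at side-crop (537,145). The jars, mortar and funnel haven't moved, and the gripper is clear.

```bash
python3 -c "
from station import ctrl
print(ctrl.sign_off())"
```

```text
the job is handed in; nothing more can be done
None
```

The carry handle is back on the lazy susan, fully down on the hub with the button locked: it held a tug of about 18 N. I let go, saw the jars, mortar and funnel still in place, and handed the job in after about 17 s of robot time.

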